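Index the filter wheel and retain it

ROBOT

A 6-joint arm with a two-finger parallel gripper is mounted at the origin on the work surface. World frame = base frame: x ahead of the robot, y to its left, z up, the work surface at z = 0. Lengths are in m, angles in degrees, forces in N, time in s.
With the tool pointing down it reaches from about 0.25 to 0.775 m from the base axis. Payload 4 kg.
Tool frame: the origin (TCP) lies midway between the tips of the shut fingers; the grasp point (between the pads) lies 19 mm behind it; z points along the fingers, y is the direction in which the jaws open and shut (so a half turn about z gives the same grasp; the last joint's range is limited). The gripper opens to 94 mm and grips with 3 to 60 N. Pads are 16 mm wide; open, the fingers measure 119 mm over their backs; the gripper's body (75 mm by 177 mm) begins 78 mm behind the grasp point.
Start: joints at [-70.766, 4.996, 78.535, -0, 96.463, -5.907], TCP at [0.234, -0.498, 0.206] pointing down, gripper open.
Joint ranges: [-177.83, 177.83], [-43.37, 116.18], [15.69, 146.23], [-61.86, 241.86], [9.47, 152.12], [-147.06, 147.06]. Speed limits (degrees/s): [159.86, 159.86, 180, 180, 180, 180].

INTERFACE

Orientations are given as a 3x3 rotation matrix whose columns are the frame's x, y, z axes.
In Python, from workcell import manip gives the robot as it stands.
- The arm moves only by the tool play_rows, never from a script. Its argument "rows" is a list that holds one entry, the list of rows, each a list of 7 numbers: the shift along the tool's x, y, z in cm, then the turn, a rotation vector about the tool's x, y, z in rad, then the opening, from -1 (shut) to 1 (fully open), so that 0 is half open. In form: [[[tx, ty, tz, wx, wy, wz, claw], ...]]. A call has 1 to 20 rows; each row is the pose to reach, as a shift and turn from the pose measured when the call began, along the tool's axes at that moment; what a row does not reach only later rows make up. A row lasts 1/10 s, in which the tool goes at most 50 mm and 8.59 degrees, less where a joint would pass 70% of its speed; a pose out of reach is approached as far as the arm can. A call with a gripper value outside its range is refused whole. The fingers move at their own pace and stop on an object; "force" is the grip in N (left out, the last holds). Time passes only in rows, so rows that repeat a pose let the fingers close. It gives the time, the measured TCP pose, the force and the opening at its end, in the units of the state.
- manip.sense(): the state, without advancing time (a new reading comes with each control period).
- manip.snapshot(name): name is "scene" or "top"; returns the picture (420x560x3 uint8, red, green, blue); there is no depth.
- manip.get_calibration(name): a dict with "fx", "fy", "cx", "cy" (pixels), "R" (3x3) and "t" (3): a world point X has camera coordinates R X + t. Camera axes: x right, y down, z forward; pixel columns grow to the right and rows downward; lengths in m; the calibration is good to about 2 mm. A picture is of the moment at which its call begins. get_calibration takes no time and is no camera call.
- manip.hand_in(): hands the job in, once; it reports no verdict.
The state is a dict: "time": time; "qpos": joint angles; "qd": joint speeds; "tau": joint torques, N m; "position": TCP position; "tool_rot": TCP orientation; "wrist_force": force on the tool from outside, world axes, zero at the start; "wrist_torque": the same for the moment, N m; "grip_width": opening from 0.0 (shut) to 1.0 (fully open).
Only numpy, scipy, OpenCV 4.12 (cv2) and the standard library are available. Lean on these libraries where they do the work, as an engineer would, in place of code of your own. Each camera call takes 0.05 s, during which the arm holds its last target. There are 200 camera calls.

TASK

Turn the round filter wheel on its fixture by gently pushing the blue lugs on its edge until its notch faces the white mark and the orange spring pin clicks up into the notch; the pin is delicate, so stop pushing as soon as you feel it catch. Then put the knurled brass collar over the spindle so that it sits down flat on the wheel, with the wheel still locked by the pin, and let go. Leave the other things on the table where they are.

Things in the scene. Friction and masses are not known exactly. Their poses are not given: they have to be found in the camera images.
- fixture: Fixed round black fixture, 176 mm across. Origin: centre of its underside, on the table and on the spindle's axis; z up, +x towards the white mark. Black rim 10 mm high; a black boss (116 mm across, 14 mm high) carries the wheel. On the axis stands a steel spindle, 14 mm in diameter with tapered tip.
- mark (a point): White index mark on the fixture's black rim: an arrow with a short white arc that spans 8 degrees to either side of it. The point: on the arrow's line, 75 mm from the axis. The orange pin hides under the wheel 50 mm from the axis, somewhere within the arc: up to 0.14 rad to either side of the arrow as seen from the axis, different each time, so its true place must be felt.
- spindle_top (a point): Top of the spindle, on its axis, 48 mm above the table (26 mm above the top of the wheel).
- wheel: Loose aluminium wheel with six coloured filters, lying on the fixture round the spindle (bore 15.6 mm). 120 mm across, 8 mm thick, 0.3 to 0.45 kg. Origin: centre of its underside, 14 mm above the table, so its top is at 22 mm. z up, +x towards its only notch. Slides with about 1 to 4 N at a lug; stops dead once the pin has caught. The robot may press on it with 15 N at most.
- notch (a point): The notch in the wheel's rim, about 9.5 mm wide, open from radius 42 mm to the rim. A short red line on the wheel points to it. The point: its middle, 50 mm from the axis, at the wheel's top.
- lug (a point): One of three upright blue lugs on the wheel's edge for pushing, the one opposite the notch; the others stand 60 degrees to either side of the notch, all 120 degrees apart. Each is 16 mm radially by 12 mm. The point: lug's centre 60 mm from the axis, 33 mm above the table; lug's top is at 44 mm. Either turning direction may be used.
- pin (a joint): Height of the orange spring pin (8 mm in diameter) above the boss, in m: 0 while the wheel holds it down, about 0.011 when it has sprung up through the notch (3 mm proud of the wheel). Its spring pushes up with about 2 N. It catches within a window of about 1.5 mm.
- collar_center (a point): Knurled brass retaining collar (ring), 30 mm outside diameter, 22 mm high, bore 16.6 mm, 70 g, standing upright on the table. The point is its centre, half-way up; seated on the wheel the point is 33 mm above the table.
- spacer: Bystander: smooth black plastic ring of the collar's size, not to be used. Origin: centre of its underside.
- wipes: Bystander: green and white box of wipes, 120 x 75 x 60 mm. Origin: centre of its underside.
- dropper: Bystander: small blue bottle with white cap, 30 mm diameter, 65 mm high. Origin: centre of its underside.
- dish: Bystander: glass dish, 90 mm diameter, 14 mm high. Origin: centre of its underside.
- objective: Bystander: steel lens barrel standing upright, 34 mm diameter, 48 mm high. Origin: centre of its underside.
- driver: Bystander: screwdriver with red handle, 160 mm long, lying down. Origin: under its middle.
- slidebox: Bystander: yellow plastic box, 85 x 100 x 35 mm. Origin: centre of its underside.
Things that resemble listed ones, but are neither listed nor needed, are in the scene too. Of the things that look like the part that bears collar_center, the smallest one is meant. What is shaped like the wheel but turquoise is not meant.

How it is judged (in metres and radians):
On the way:
1. the pin has sprung up into the notch of the seated wheel, facing the mark, before the collar is put on (value of joint pin above 0.008 m and z of wheel in the frame of fixture below 0.0165 m and angle between the x axis of wheel and the x axis of fixture, either way round below 0.2 rad and horizontal distance between collar_center and spindle_top above 0.04 m), for 0.2 s.
At the end, for the whole second after the job is handed in: The orange pin stands up (over 8 mm) in the notch; the wheel lies flat on the fixture (within 2.5 mm), notch within 0.2 rad of the mark's arrow; the brass collar sits upright round the spindle (within 4 mm of its axis), down on the wheel (within 2.5 mm); all at rest and let go (value of joint pin above 0.008 m and angle between the x axis of wheel and the x axis of fixture, either way round below 0.2 rad and z of wheel in the frame of fixture below 0.0165 m and angle between wheel's own z axis and vertical below 0.03 rad and horizontal distance between collar_center and spindle_top below 0.004 m and z of collar_center in the frame of fixture between 0.03 and 0.0355 m and angle between collar_center's own z axis and vertical below 0.06 rad and linear speed of wheel below 0.02 m/s and angular speed of wheel below 0.1 rad/s); the robot touches nothing.
It fails at once if the robot presses on the wheel with more than 15 N (contact force between any of the arm, the fingers and wheel above 15 N).
It fails at once if a bystander is moved by more than 20 mm (distance of any of spacer, wipes, dropper, dish, objective, driver, slidebox from where it was at the start of the episode above 0.02 m).
It also fails if it takes over 72 s, if anything falls off the work surface, if the arm or the gripper's body presses on something with over 40 N, if the wrist force passes 120 N, or if a joint passes its speed limit or range.

## Working session

There is one attempt and no reset: what is moved stays moved. The work goes in short steps, Python scripts to look and compute and a tool call to move; the robot and the scene stay as the last step left them, time stands still between calls to the robot, and variables do not carry over. Pictures are saved under pics/ and viewed, about 8 in all and at most 12, crops included, and the job is handed in when it is done.

Besides the shell and the picture viewer there is one more tool, called after "Emit:" by a JSON object that holds its "op" and its "data". play_rows: Moves the arm, as the interface text tells. Its arguments: {"type":"object","properties":{"rows":{"type":"array","items":{"type":"array","items":{"type":"array","items":{"type":"number"}}}},"force":{"type":"number"}},"required":["rows"]}

```bash
mkdir -p pics; python3 - <<'E'
from workcell import manip
import cv2,numpy as np
for n in("scene","top"):
    c=manip.get_calibration(n);print(n,c)
    cv2.imwrite(f"pics/{n}0.png",manip.snapshot(n)[:,:,::-1])
a=cv2.imread("pics/scene0.png");b=cv2.imread("pics/top0.png")
print(manip.sense())
E
```

```text
scene {'fx': 388.0672164253188, 'fy': 388.0672164253188, 'cx': 285.5076223950081, 'cy': 209.81095562852062, 'R': array([[ 0.8572629 ,  0.51486549,  0.00372159],
       [ 0.35961253, -0.59355896, -0.71997679],
       [-0.36848222,  0.61854772, -0.69398816]]), 't': array([-0.47138935, -0.1556845 ,  1.23125023])}
top {'fx': 490.77275678200664, 'fy': 490.77275678200664, 'cx': 280.8282554884156, 'cy': 208.79997086489, 'R': array([[ 0.01408957, -0.99990021, -0.00103101],
       [-0.98655702, -0.01373365, -0.16283931],
       [ 0.1628089 ,  0.00331148, -0.98665206]]), 't': array([-0.00207325,  0.56596108,  1.45739227])}
{'time': 0.1, 'qpos': array([-7.07657937e+01,  5.03712715e+00,  7.86132388e+01, -1.66367295e-03,
        9.64642077e+01, -5.90776042e+00]), 'qd': array([-0.04330287, -0.06415797, -0.20952472, -0.05124127, -0.11764806,
       -0.06045516]), 'tau': array([ 2.06676777e-03, -3.41255736e+01, -3.03299797e+01,  7.21103651e-02,
        3.04861239e-02, -8.91326590e-05]), 'position': array([ 0.23349522, -0.49743924,  0.20442495]), 'tool_rot': array([[ 9.05259285e-01,  4.24858984e-01, -6.85999303e-04],
       [ 4.24859501e-01, -9.05257353e-01,  1.87856001e-03],
       [ 1.77117182e-04, -1.99203721e-03, -9.99998000e-01]]), 'wrist_force': array([-0.10441757,  0.55000405, -0.25137933]), 'wrist_torque': array([-0.01762296, -0.058682  ,  0.02352896]), 'grip_width': 0.9987252322587815}
```

View pics/scene0.png

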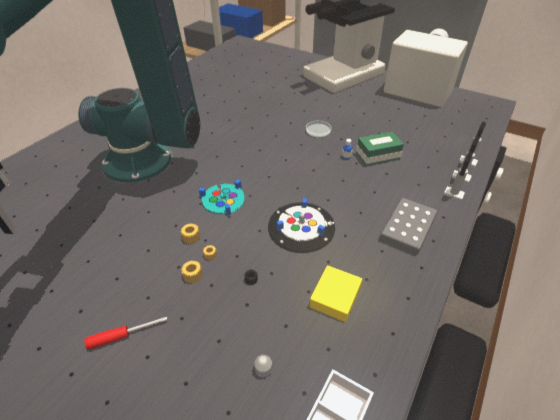

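View pics/top0.png

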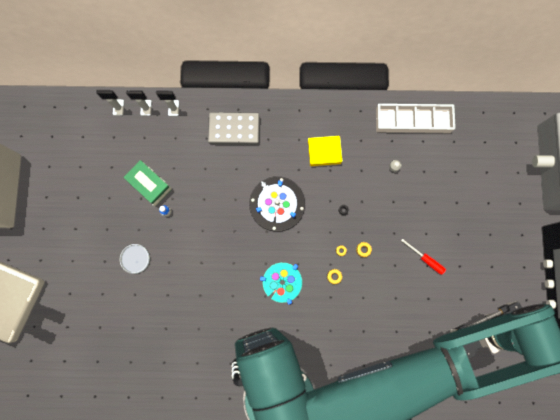

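Scene: the wheel in its black fixture is at (302,226), with brass rings at (190,233), (192,271) and (209,252). Top: the fixture is at (277,203), with rings at (364,249), (335,277) and (341,251). The smallest ring, scene (209,252) / top (341,251), fits "collar". The turquoise wheel and black ring are decoys. I'll enlarge to confirm.

```bash
python3 - <<'E'
import cv2,numpy as np
a=cv2.imread("pics/scene0.png");b=cv2.imread("pics/top0.png")
def cr(i,x,y,w,h,s):return cv2.resize(i[y:y+h,x:x+w],None,fx=s,fy=s,interpolation=cv2.INTER_CUBIC)
L=np.vstack([cr(a,262,190,80,60,5),cr(b,245,172,64,64,5)[:,:].copy() if 0 else cr(b,237,172,80,60,5)])
R=np.vstack([cr(a,170,215,80,60,5),cr(b,315,232,80,60,5)])
cv2.imwrite("pics/c1.png",np.hstack([L,R]))
E
```

```text
(no output)
```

View pics/c1.png

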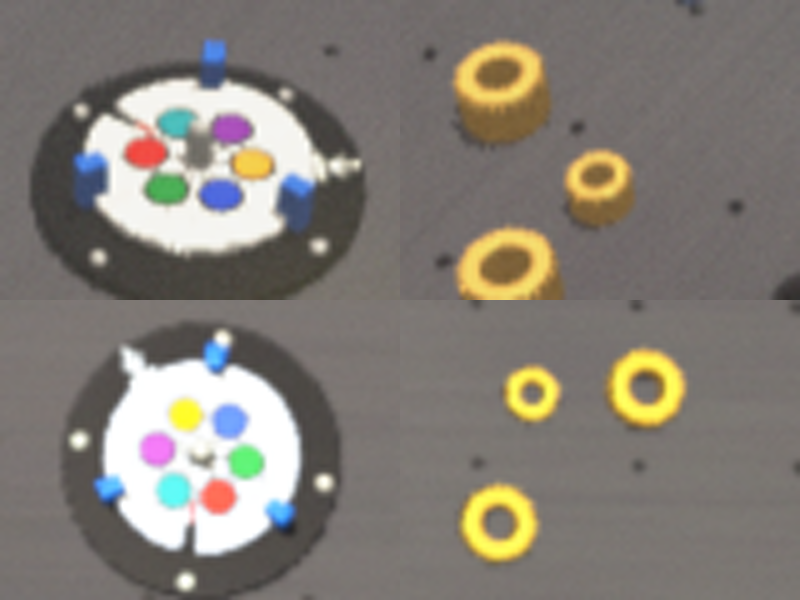

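The crop confirms it: the small ring (crop scene (598,174), top (532,393)) is clearly smallest. Arrow at top-crop (132,360), notch at (190,540), and lugs at (217,355), (109,488), (281,515).

```bash
cat > h.py <<'E'
from workcell import manip
import cv2,numpy as np
C={n:manip.get_calibration(n) for n in("scene","top")}
def ray(n,p):
    c=C[n];R=c["R"];d=R.T@np.array([(p[0]-c["cx"])/c["fx"],(p[1]-c["cy"])/c["fy"],1]);return -R.T@c["t"],d
def atz(n,p,z):
    o,d=ray(n,p);return o+d*(z-o[2])/d[2]
def proj(n,X):
    c=C[n];q=c["R"]@np.array(X)+c["t"];return np.array([c["fx"]*q[0]/q[2]+c["cx"],c["fy"]*q[1]/q[2]+c["cy"]])
def tri(ps,pt):
    a,d=ray("scene",ps);b,e=ray("top",pt)
    s=np.linalg.lstsq(np.c_[d,-e],b-a,rcond=None)[0]
    P,Q=a+d*s[0],b+e*s[1];return (P+Q)/2,np.linalg.norm(P-Q)
E
python3 - <<'E'
from h import *
np.set_printoptions(precision=4,suppress=True)
S=lambda u,v:((u+.5)/5-.5+262,(v+.5)/5-.5+190)
S2=lambda u,v:((u-400+.5)/5-.5+170,(v+.5)/5-.5+215)
T=lambda u,v:((u+.5)/5-.5+237,(v-300+.5)/5-.5+172)
T2=lambda u,v:((u-400+.5)/5-.5+315,(v-300+.5)/5-.5+232)
print("collar",tri(S2(598,174),T2(532,393)),atz("top",T2(532,393),.022),atz("scene",S2(598,174),.022))
print("spindle",tri(S(200,122),T(202,447)))
for n,s,t in(("lugA",(214,46),(217,350)),("lugB",(90,159),(109,487)),("lugC",(297,183),(281,512))):print(n,tri(S(*s),T(*t)))
c=atz("top",T(201,460),.010);print("rim centre",c, atz("top",T(202,456),.022),"wheel c")
for n,t,z in(("arrow",(132,360),.01),("notch",(190,535),.022)):
    p=atz("top",T(*t),z);d=p-c;print(n,p,np.hypot(*d[:2]),np.degrees(np.arctan2(d[1],d[0])))
print(atz("scene",S(345,165),.01),"arrow scene",atz("scene",S(115,112),.022),"notch scene")
# rim fit of white blob in top
E
```

```text
collar (array([ 0.4434, -0.1811,  0.0213]), np.float64(0.0010728189398322547)) [ 0.4437 -0.1807  0.022 ] [ 0.4434 -0.1819  0.022 ]
spindle (array([0.5886, 0.0172, 0.049 ]), np.float64(0.0023629681962472537))
lugA (array([ 0.6189, -0.    ,  0.133 ]), np.float64(0.031184854088046464))
lugB (array([ 0.5447,  0.0518, -0.0188]), np.float64(0.07907267774220882))
lugC (array([ 0.5988, -0.0057,  0.024 ]), np.float64(0.10292274434169182))
rim centre [0.5883 0.0189 0.01  ] [0.5888 0.0181 0.022 ] wheel c
arrow [0.652  0.0636 0.01  ] 0.07779035430071411 35.05662345823433
notch [0.5389 0.0248 0.022 ] 0.04983325551386527 173.13403216110794
[0.6507 0.063  0.01  ] arrow scene [0.5326 0.0239 0.022 ] notch scene
```

```bash
cat >> h.py <<'E'
from scipy.spatial.transform import Rotation as Ro
np.set_printoptions(precision=4,suppress=True)
def rot(y):
    c,s=np.cos(np.radians(y)),np.sin(np.radians(y));return np.array([[c,s,0],[s,-c,0],[0,0,-1]])
def rel(pos,yaw):
    s=manip.sense();R=s["tool_rot"];t=R.T@(np.array(pos)-s["position"])*100
    w=Ro.from_matrix(R.T@rot(yaw)).as_rotvec();return [float(x) for x in np.r_[t.round(2),w.round(3)]]
c0=np.array([.5885,.018])
def push(th,g,z=.030):
    a=np.radians(th);r=np.array([np.cos(a),np.sin(a)]);t=np.array([-r[1],r[0]])
    return np.r_[c0+.06*r+(.014+g)*t,z],th-90
def st():
    s=manip.sense();R=s["tool_rot"];print("t",round(s["time"],2),"p",s["position"],"yaw",np.degrees(np.arctan2(R[1,0],R[0,0])).round(2),"tilt",R[:,2],"F",s["wrist_force"],"w",round(s["grip_width"],3))
E
python3 - <<'E'
from h import *
im=manip.snapshot("top")
r=im[172:232,237:317].min(2)
m=(r>150).astype(np.uint8)
n,l,s,_=cv2.connectedComponentsWithStats(m);k=1+s[1:,4].argmax()
cn=cv2.findContours((l==k).astype(np.uint8),0,1)[0][0]
e=cv2.fitEllipse(cv2.convexHull(cn));print(e);print(atz("top",(e[0][0]+237,e[0][1]+172),.022))
print(rel(push(232,.008,.10)[0],142),push(232,.008))
st()
E
```

```text
((38.47650909423828, 28.60898780822754), (38.08258056640625, 45.82891082763672), 148.47341918945312)
[0.5957 0.023  0.022 ]
[49.68, -26.89, 10.51, -0.001, -0.002, -2.04] (array([ 0.5689, -0.0428,  0.03  ]), 142)
t 0.15 p [ 0.2335 -0.4975  0.2046] yaw 25.14 tilt [-0.0006  0.0016 -1.    ] F [ 0.1411  0.5906 -0.3157] w 0.999
```

Emit:
{"op": "play_rows", "data": {"rows": [[[49.7,-26.9,10.5,0,0,-2.04,-1],[49.7,-26.9,10.5,0,0,-2.04,-1],[49.7,-26.9,10.5,0,0,-2.04,-1],[49.7,-26.9,10.5,0,0,-2.04,-1],[49.7,-26.9,10.5,0,0,-2.04,-1],[49.7,-26.9,10.5,0,0,-2.04,-1],[49.7,-26.9,10.5,0,0,-2.04,-1],[49.7,-26.9,10.5,0,0,-2.04,-1],[49.7,-26.9,10.5,0,0,-2.04,-1],[49.7,-26.9,10.5,0,0,-2.04,-1],[49.7,-26.9,10.5,0,0,-2.04,-1],[49.7,-26.9,10.5,0,0,-2.04,-1],[49.7,-26.9,10.5,0,0,-2.04,-1],[49.7,-26.9,10.5,0,0,-2.04,-1],[49.7,-26.9,10.5,0,0,-2.04,-1],[49.7,-26.9,10.5,0,0,-2.04,-1],[49.7,-26.9,10.5,0,0,-2.04,-1],[49.7,-26.9,10.5,0,0,-2.04,-1],[49.7,-26.9,10.5,0,0,-2.04,-1]]]}}

```text
time: 2.05
position: [0.569, -0.0429, 0.1002]
tool_rot: [[-0.788, 0.616, -0.0], [0.616, 0.788, 0.002], [0.001, 0.001, -1.0]]
wrist_force: [-0.7, -0.5, -0.6]
grip_width: 0.004
```

```bash
python3 - <<'E'
from h import *
st(); p,y=push(232,.008); print(rel(p,y),rel(push(232,.008,.06)[0],y))
a=manip.snapshot("scene");f=lambda i,x,y,w,h,s:cv2.resize(i[y:y+h,x:x+w],None,fx=s,fy=s,interpolation=cv2.INTER_CUBIC)
cv2.imwrite("pics/c2.png",f(a,230,130,130,130,5)[:600,:,::-1])
E
```

```text
t 2.05 p [ 0.569  -0.0429  0.1002] yaw 141.97 tilt [-0.0004  0.0016 -1.    ] F [-0.7226 -0.4672 -0.5784] w 0.004
[0.01, -0.01, 7.02, 0.001, -0.001, -0.001] [0.01, -0.01, 4.02, 0.001, -0.001, -0.001]
```

View pics/c2.png

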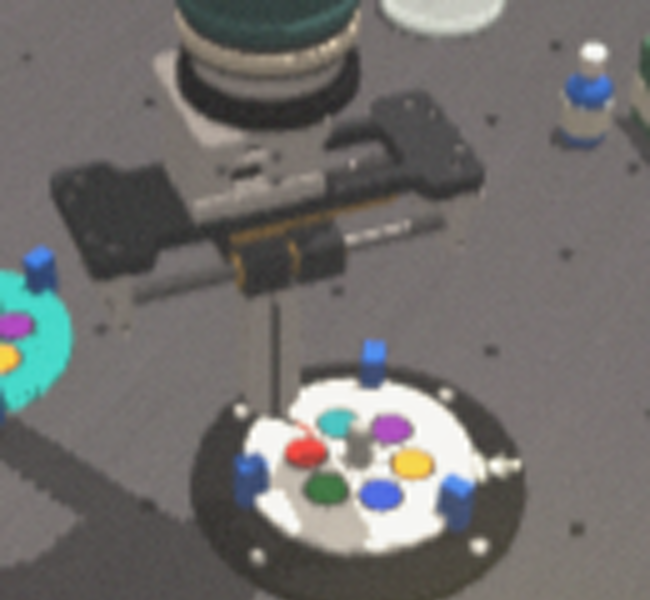

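The closed fingers hang at about (275,400), beside the left lug (252,480), and the wheel hasn't moved. I'll lower them behind the lug.

Emit:
{"op": "play_rows", "data": {"rows": [[[0,0,4,0,0,0,-1],[0,0,6,0,0,0,-1],[0,0,7,0,0,0,-1],[0,0,7,0,0,0,-1]]]}}

```text
time: 2.5
position: [0.5678, -0.0426, 0.0286]
tool_rot: [[-0.788, 0.616, -0.004], [0.616, 0.788, 0.002], [0.004, -0.001, -1.0]]
wrist_force: [-0.1, 0.1, -0.0]
grip_width: 0.006
```

```bash
python3 - <<'E'
from h import *
st()
for g in(.006,.005,.004,.003,.002,.001,0):print(rel(push(232,g)[0],142))
for th in (231,230,229,228,227): print(rel(push(th,0)[0],th-90))
E
```

```text
t 2.5 p [ 0.5678 -0.0426  0.0286] yaw 141.97 tilt [-0.0037  0.0022 -1.    ] F [-0.1207  0.0846 -0.0076] w 0.006
[0.1, 0.05, -0.14, -0.001, -0.004, -0.001]
[0.2, 0.05, -0.14, -0.001, -0.004, -0.001]
[0.3, 0.05, -0.14, -0.001, -0.004, -0.001]
[0.4, 0.05, -0.14, -0.001, -0.004, -0.001]
[0.5, 0.05, -0.14, -0.001, -0.004, -0.001]
[0.6, 0.05, -0.14, -0.001, -0.004, -0.001]
[0.7, 0.05, -0.14, -0.001, -0.004, -0.001]
[0.81, 0.02, -0.14, -0.001, -0.004, 0.017]
[0.91, 0.0, -0.14, -0.001, -0.004, 0.034]
[1.02, -0.02, -0.13, -0.001, -0.004, 0.052]
[1.13, -0.04, -0.13, -0.001, -0.004, 0.069]
[1.23, -0.05, -0.13, -0.001, -0.004, 0.087]
```

Emit:
{"op": "play_rows", "data": {"rows": [[[0.1,0.05,-0.14,0,-0.004,0,-1],[0.2,0.05,-0.14,0,-0.004,0,-1],[0.3,0.05,-0.14,0,-0.004,0,-1],[0.4,0.05,-0.14,0,-0.004,0,-1],[0.5,0.05,-0.14,0,-0.004,0,-1],[0.6,0.05,-0.14,0,-0.004,0,-1],[0.7,0.05,-0.14,0,-0.004,0,-1],[0.8,0.02,-0.14,0,-0.004,0.017,-1],[0.9,0,-0.14,0,-0.004,0.034,-1],[1.0,-0.02,-0.13,0,-0.004,0.052,-1],[1.13,-0.04,-0.13,0,-0.004,0.069,-1],[1.23,-0.05,-0.13,0,-0.004,0.087,-1]]]}}

```text
time: 3.7
position: [0.5581, -0.0357, 0.0303]
tool_rot: [[-0.73, 0.683, 0.0], [0.683, 0.73, -0.001], [-0.001, -0.001, -1.0]]
wrist_force: [1.9, -2.2, 0.5]
grip_width: 0.004
```

```bash
python3 - <<'E'
from h import *
st()
for th in (225.5,223,219,215,211,207,203,199,195,191,187,183,179,175,171,167,163,159,155,151): print(rel(push(th,0)[0],th-90))
E
```

```text
t 3.7 p [ 0.5581 -0.0357  0.0303] yaw 136.89 tilt [ 0.0003 -0.0009 -1.    ] F [ 1.8832 -2.1893  0.4582] w 0.004
[0.2, -0.04, 0.03, -0.001, 0.001, 0.024]
[0.46, -0.09, 0.03, -0.0, 0.001, 0.068]
[0.89, -0.14, 0.03, -0.0, 0.001, 0.138]
[1.32, -0.17, 0.03, -0.0, 0.001, 0.208]
[1.75, -0.16, 0.03, -0.0, 0.001, 0.277]
[2.18, -0.13, 0.03, -0.0, 0.001, 0.347]
[2.6, -0.06, 0.02, -0.0, 0.001, 0.417]
[3.02, 0.04, 0.02, -0.0, 0.001, 0.487]
[3.43, 0.16, 0.02, -0.0, 0.001, 0.557]
[3.83, 0.31, 0.02, -0.0, 0.001, 0.626]
[4.22, 0.49, 0.02, -0.0, 0.001, 0.696]
[4.6, 0.7, 0.02, -0.0, 0.001, 0.766]
[4.96, 0.93, 0.02, -0.0, 0.001, 0.836]
[5.31, 1.19, 0.02, -0.0, 0.001, 0.906]
[5.63, 1.47, 0.02, -0.0, 0.001, 0.975]
[5.94, 1.77, 0.02, -0.0, 0.001, 1.045]
[6.22, 2.1, 0.02, 0.0, 0.001, 1.115]
[6.48, 2.44, 0.02, 0.0, 0.001, 1.185]
[6.72, 2.8, 0.02, 0.0, 0.001, 1.255]
[6.93, 3.17, 0.02, 0.0, 0.001, 1.325]
```

Contact: the push force is about 2.9 N along -x of the tool, matching wheel friction. Next I follow the arc.

Emit:
{"op": "play_rows", "data": {"rows": [[[0.2,-0.04,0,0,0,0.024,-1],[0.46,-0.09,0,0,0,0.068,-1],[0.89,-0.14,0,0,0,0.138,-1],[1.32,-0.17,0,0,0,0.208,-1],[1.75,-0.16,0,0,0,0.277,-1],[2.18,-0.13,0,0,0,0.347,-1],[2.6,-0.06,0,0,0,0.417,-1],[3.02,0.04,0,0,0,0.487,-1],[3.43,0.16,0,0,0,0.557,-1],[3.83,0.31,0,0,0,0.626,-1],[4.22,0.49,0,0,0,0.696,-1],[4.6,0.7,0,0,0,0.766,-1],[4.96,0.93,0,0,0,0.836,-1],[5.31,1.19,0,0,0,0.906,-1],[5.63,1.47,0,0,0,0.975,-1],[5.94,1.77,0,0,0,1.045,-1],[6.22,2.1,0,0,0,1.115,-1],[6.48,2.44,0,0,0,1.185,-1],[6.72,2.8,0,0,0,1.255,-1],[6.93,3.17,0,0,0,1.325,-1]]]}}

```text
time: 5.7
position: [0.5279, 0.0346, 0.0296]
tool_rot: [[0.489, 0.872, -0.003], [0.872, -0.489, -0.002], [-0.003, -0.001, -1.0]]
wrist_force: [-1.0, -3.1, 0.7]
grip_width: 0.006
```

```bash
python3 - <<'E'
from h import *
st()
for th in (150,148,145,141,137,133,129,125,121,117,114,112,111,110): print(rel(push(th,0)[0],th-90))
E
```

```text
t 5.7 p [0.5279 0.0346 0.0296] yaw 60.75 tilt [-0.0027 -0.002  -1.    ] F [-0.9528 -3.077   0.7488] w 0.006
[0.2, 0.08, -0.04, -0.001, 0.003, 0.013]
[0.41, 0.04, -0.04, -0.001, 0.003, 0.048]
[0.73, -0.01, -0.04, -0.001, 0.003, 0.1]
[1.15, -0.05, -0.04, -0.001, 0.003, 0.17]
[1.58, -0.06, -0.05, -0.001, 0.003, 0.24]
[2.01, -0.04, -0.05, -0.001, 0.003, 0.31]
[2.44, 0.01, -0.05, -0.001, 0.003, 0.38]
[2.86, 0.09, -0.05, -0.001, 0.003, 0.449]
[3.28, 0.19, -0.05, -0.001, 0.003, 0.519]
[3.69, 0.33, -0.05, -0.0, 0.003, 0.589]
[3.99, 0.45, -0.05, -0.0, 0.003, 0.641]
[4.18, 0.54, -0.05, -0.0, 0.003, 0.676]
[4.28, 0.59, -0.05, -0.0, 0.003, 0.694]
[4.37, 0.64, -0.05, -0.0, 0.003, 0.711]
```

Emit:
{"op": "play_rows", "data": {"rows": [[[0.2,0.08,-0.04,0,0.003,0.013,-1],[0.41,0.04,-0.04,0,0.003,0.048,-1],[0.73,-0.01,-0.04,0,0.003,0.1,-1],[1.15,-0.05,-0.04,0,0.003,0.17,-1],[1.58,-0.06,-0.05,0,0.003,0.24,-1],[2.01,-0.04,-0.05,0,0.003,0.31,-1],[2.44,0.01,-0.05,0,0.003,0.38,-1],[2.86,0.09,-0.05,0,0.003,0.449,-1],[3.28,0.19,-0.05,0,0.003,0.519,-1],[3.69,0.33,-0.05,0,0.003,0.589,-1],[3.99,0.45,-0.05,0,0.003,0.641,-1],[4.18,0.54,-0.05,0,0.003,0.676,-1],[4.18,0.54,-0.05,0,0.003,0.676,-1]]]}}

```text
time: 7.0
position: [0.5516, 0.0686, 0.0291]
tool_rot: [[0.927, 0.375, -0.004], [0.375, -0.927, 0.0], [-0.004, -0.002, -1.0]]
wrist_force: [-1.7, -0.7, 0.6]
grip_width: 0.006
```

```bash
python3 - <<'E'
from h import *
st()
f=lambda i,x,y,w,h,s:cv2.resize(i[y:y+h,x:x+w],None,fx=s,fy=s,interpolation=cv2.INTER_CUBIC)
a=manip.snapshot("scene");b=manip.snapshot("top")
cv2.imwrite("pics/c3.png",np.hstack([f(a,262,190,80,80,5),f(b,237,165,80,80,5)])[:,:,::-1])
for th in (111,110.5,110,109.5,109,108.5,108): print(th,rel(push(th,0)[0],th-90))
E
```

```text
t 7.0 p [0.5516 0.0686 0.0291] yaw 22.04 tilt [-0.0039  0.0003 -1.    ] F [-1.7452 -0.6862  0.6435] w 0.006
111 [0.22, 0.04, -0.09, -0.002, 0.003, 0.019]
110.5 [0.28, 0.03, -0.09, -0.002, 0.003, 0.027]
110 [0.33, 0.02, -0.09, -0.002, 0.003, 0.036]
109.5 [0.38, 0.01, -0.09, -0.002, 0.003, 0.045]
109 [0.44, 0.0, -0.09, -0.002, 0.003, 0.054]
108.5 [0.49, -0.01, -0.09, -0.002, 0.003, 0.062]
108 [0.54, -0.02, -0.09, -0.002, 0.003, 0.071]
```

View pics/c3.png

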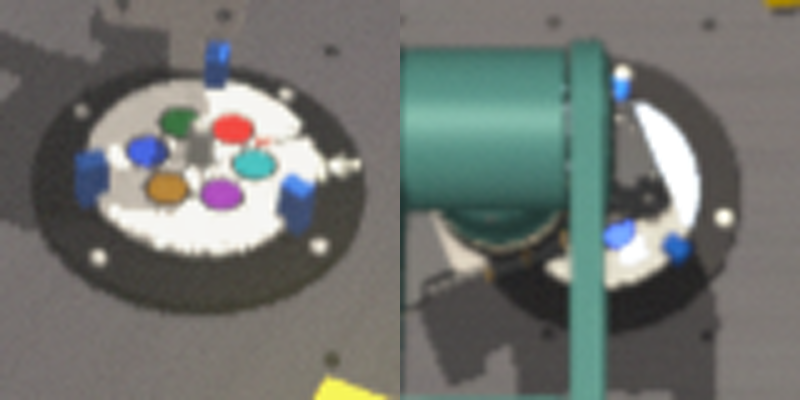

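The notch now sits at scene-crop (310,138), with the red line at (262,143), roughly 15° short of the arrow at (340,165). Creeping from here.

Emit:
{"op": "play_rows", "data": {"rows": [[[0.22,0.04,-0.09,0,0.003,0.019,-1],[0.28,0.03,-0.09,0,0.003,0.027,-1],[0.33,0.02,-0.09,0,0.003,0.036,-1],[0.38,0.01,-0.09,0,0.003,0.045,-1],[0.44,0,-0.09,0,0.003,0.054,-1]]]}}

```text
time: 7.6
position: [0.5556, 0.0702, 0.0299]
tool_rot: [[0.946, 0.324, -0.001], [0.324, -0.946, 0.001], [-0.001, -0.002, -1.0]]
wrist_force: [-1.9, -0.0, -1.2]
grip_width: 0.008
```

```bash
python3 - <<'E'
from h import *
st()
p=atz("scene",(310.5/5-.5+262,140.5/5-.5+190),.022)[:2]-c0;print("notch ang",np.degrees(np.arctan2(p[1],p[0])),np.hypot(*p))
q=manip.sense()["position"][:2]-c0;print("tool ang-13.1",np.degrees(np.arctan2(q[1],q[0]))-13.1,np.hypot(*q))
for th in np.arange(109,104,-.5): print(th,rel(push(th,0)[0],th-90))
E
```

```text
t 7.6 p [0.5556 0.0702 0.0299] yaw 18.94 tilt [-0.0012  0.0015 -1.    ] F [-1.9202 -0.0186 -1.2398] w 0.008
notch ang 43.81401302148859 0.05912512387633275
tool ang-13.1 109.11007196308974 0.06172954481031678
109.0 [0.01, 0.01, -0.01, -0.002, 0.001, -0.001]
108.5 [0.06, -0.0, -0.01, -0.002, 0.001, 0.008]
108.0 [0.12, -0.01, -0.01, -0.002, 0.001, 0.016]
107.5 [0.17, -0.03, -0.01, -0.002, 0.001, 0.025]
107.0 [0.22, -0.04, -0.01, -0.002, 0.001, 0.034]
106.5 [0.27, -0.05, -0.01, -0.002, 0.001, 0.042]
106.0 [0.33, -0.06, -0.01, -0.002, 0.001, 0.051]
105.5 [0.38, -0.07, -0.01, -0.002, 0.001, 0.06]
105.0 [0.43, -0.07, -0.01, -0.002, 0.001, 0.069]
104.5 [0.49, -0.08, -0.01, -0.002, 0.001, 0.077]
```

Emit:
{"op": "play_rows", "data": {"rows": [[[0.06,0,0,0,0,0.008,-1],[0.11,-0.01,0,0,0,0.016,-1],[0.16,-0.02,0,0,0,0.025,-1]]]}}

```text
time: 7.9
position: [0.5571, 0.071, 0.0299]
tool_rot: [[0.954, 0.3, -0.001], [0.3, -0.954, 0.002], [-0.001, -0.002, -1.0]]
wrist_force: [-2.4, -1.2, -1.6]
grip_width: 0.005
```

```bash
cat > s.py <<'E'
from h import *
st();q=manip.sense()["position"][:2]-c0;T=np.degrees(np.arctan2(q[1],q[0]))-13.1
print("T",T,np.hypot(*q),"tangF",manip.sense()["wrist_force"]@manip.sense()["tool_rot"][:,0])
for th in T-np.arange(.5,2.1,.5): print(round(th,2),rel(push(th,0)[0],th-90))
E
python3 s.py; python3 - <<'E'
from h import *
a=manip.snapshot("scene");b=cv2.imread("pics/c3.png")
f=lambda i,x,y,w,h,s:cv2.resize(i[y:y+h,x:x+w],None,fx=s,fy=s,interpolation=cv2.INTER_CUBIC)
cv2.imwrite("pics/c4.png",np.hstack([f(a,295,195,50,50,8)[:,:,::-1],f(cv2.imread("pics/scene0.png"),295,195,50,50,8)]))
E
```

```text
t 7.9 p [0.5571 0.071  0.0299] yaw 17.46 tilt [-0.0012  0.0016 -1.    ] F [-2.3914 -1.1951 -1.6286] w 0.005
T 107.55366155815904 0.06160267638379392 tangF -2.6386101925971612
107.05 [0.05, -0.01, -0.01, -0.002, 0.001, 0.007]
106.55 [0.1, -0.02, -0.01, -0.002, 0.001, 0.016]
106.05 [0.15, -0.03, -0.01, -0.002, 0.001, 0.025]
105.55 [0.21, -0.05, -0.01, -0.002, 0.001, 0.033]
```

View pics/c4.png

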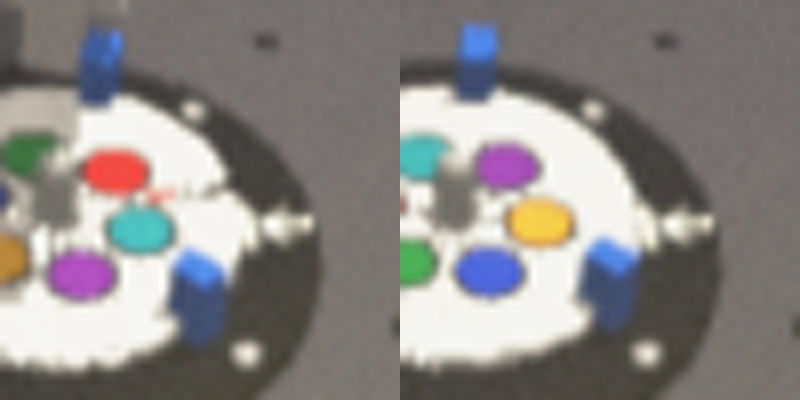

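The notch (left panel, about (222,187)) is still about 10° short of the arrow (285,222) and isn't caught. I keep creeping.

Emit:
{"op": "play_rows", "data": {"rows": [[[0.05,-0.01,0,0,0,0.007,-1],[0.1,-0.02,0,0,0,0.016,-1],[0.15,-0.03,0,0,0,0.025,-1],[0.21,-0.05,0,0,0,0.033,-1]]]}}

```text
time: 8.35
position: [0.5591, 0.0721, 0.0299]
tool_rot: [[0.964, 0.268, -0.001], [0.268, -0.964, 0.002], [-0.001, -0.002, -1.0]]
wrist_force: [-1.2, -1.0, -1.1]
grip_width: 0.004
```

```bash
python3 s.py
```

```text
t 8.35 p [0.5591 0.0721 0.0299] yaw 15.52 tilt [-0.001   0.0015 -1.    ] F [-1.1601 -0.987  -1.1382] w 0.004
T 105.38869910161392 0.061608498395266276 tangF -1.381264014849481
104.89 [0.05, -0.01, -0.01, -0.002, 0.001, 0.011]
104.39 [0.1, -0.02, -0.01, -0.002, 0.001, 0.02]
103.89 [0.15, -0.03, -0.01, -0.002, 0.001, 0.028]
103.39 [0.21, -0.04, -0.01, -0.002, 0.001, 0.037]
```

Emit:
{"op": "play_rows", "data": {"rows": [[[0.05,-0.01,0,0,0,0.009,-1],[0.1,-0.02,0,0,0,0.018,-1],[0.15,-0.03,0,0,0,0.027,-1]]]}}

```text
time: 8.65
position: [0.5605, 0.0728, 0.03]
tool_rot: [[0.971, 0.241, -0.001], [0.241, -0.971, 0.002], [-0.001, -0.002, -1.0]]
wrist_force: [-0.7, -0.5, -1.3]
grip_width: 0.008
```

```bash
python3 s.py
```

```text
t 8.65 p [0.5605 0.0728 0.03  ] yaw 13.93 tilt [-0.001   0.0016 -1.    ] F [-0.6823 -0.5269 -1.3219] w 0.008
T 103.92076406562828 0.06155323539733551 tangF -0.7883052838136086
103.42 [0.05, -0.02, -0.0, -0.002, 0.001, 0.009]
102.92 [0.1, -0.03, -0.0, -0.002, 0.001, 0.018]
102.42 [0.15, -0.04, -0.0, -0.002, 0.001, 0.026]
101.92 [0.21, -0.05, -0.0, -0.002, 0.001, 0.035]
```

Emit:
{"op": "play_rows", "data": {"rows": [[[0.05,-0.02,0,0,0,0.009,-1],[0.1,-0.03,0,0,0,0.018,-1],[0.15,-0.04,0,0,0,0.026,-1]]]}}

```text
time: 8.95
position: [0.562, 0.0736, 0.03]
tool_rot: [[0.977, 0.215, -0.001], [0.215, -0.977, 0.002], [-0.001, -0.002, -1.0]]
wrist_force: [-1.8, -0.2, -0.1]
grip_width: 0.004
```

```bash
python3 s.py
```

```text
t 8.95 p [0.562  0.0736 0.03  ] yaw 12.4 tilt [-0.0009  0.0015 -1.    ] F [-1.8088 -0.1951 -0.1301] w 0.004
T 102.4075524476898 0.061614081709679115 tangF -1.8083732831759003
101.91 [0.05, -0.01, -0.0, -0.002, 0.001, 0.009]
101.41 [0.1, -0.02, -0.0, -0.002, 0.001, 0.017]
100.91 [0.15, -0.03, -0.0, -0.002, 0.001, 0.026]
100.41 [0.21, -0.04, -0.0, -0.002, 0.001, 0.035]
```

Emit:
{"op": "play_rows", "data": {"rows": [[[0.05,-0.01,0,0,0,0.009,-1],[0.1,-0.02,0,0,0,0.018,-1],[0.15,-0.03,0,0,0,0.026,-1]]]}}

```text
time: 9.25
position: [0.5634, 0.0742, 0.03]
tool_rot: [[0.982, 0.189, -0.001], [0.189, -0.982, 0.002], [-0.001, -0.002, -1.0]]
wrist_force: [-2.2, 0.2, -1.1]
grip_width: 0.004
```

```bash
python3 s.py
```

```text
t 9.25 p [0.5634 0.0742 0.03  ] yaw 10.87 tilt [-0.0009  0.0015 -1.    ] F [-2.2453  0.1854 -1.1224] w 0.004
T 100.93959438591533 0.06157243600399758 tangF -2.169395858904134
100.44 [0.05, -0.02, -0.0, -0.002, 0.001, 0.008]
99.94 [0.1, -0.03, -0.0, -0.002, 0.001, 0.016]
99.44 [0.15, -0.04, -0.0, -0.002, 0.001, 0.025]
98.94 [0.21, -0.05, -0.0, -0.002, 0.001, 0.034]
```

Emit:
{"op": "play_rows", "data": {"rows": [[[0.05,-0.02,0,0,0,0.009,-1],[0.1,-0.03,0,0,0,0.018,-1],[0.15,-0.04,0,0,0,0.026,-1]]]}}

```text
time: 9.55
position: [0.5648, 0.0749, 0.0299]
tool_rot: [[0.987, 0.162, -0.001], [0.162, -0.987, 0.001], [-0.001, -0.002, -1.0]]
wrist_force: [-1.1, -0.8, -1.2]
grip_width: 0.006
```

```bash
python3 s.py
```

```text
t 9.55 p [0.5648 0.0749 0.0299] yaw 9.34 tilt [-0.0009  0.0015 -1.    ] F [-1.1375 -0.7646 -1.2433] w 0.006
T 99.50249295134822 0.06164117269528691 tangF -1.2455834366561114
99.0 [0.05, -0.01, -0.01, -0.002, 0.001, 0.006]
98.5 [0.1, -0.02, -0.01, -0.002, 0.001, 0.015]
98.0 [0.15, -0.03, -0.01, -0.002, 0.001, 0.023]
97.5 [0.21, -0.04, -0.01, -0.002, 0.001, 0.032]
```

Emit:
{"op": "play_rows", "data": {"rows": [[[0.05,-0.01,0,0,0,0.008,-1],[0.1,-0.02,0,0,0,0.016,-1],[0.15,-0.03,0,0,0,0.024,-1]]]}}

```text
time: 9.85
position: [0.5663, 0.0755, 0.0299]
tool_rot: [[0.99, 0.138, -0.001], [0.138, -0.99, 0.002], [-0.001, -0.002, -1.0]]
wrist_force: [-1.3, 0.1, -1.1]
grip_width: 0.003
```

```bash
python3 s.py
```

```text
t 9.85 p [0.5663 0.0755 0.0299] yaw 7.93 tilt [-0.0009  0.0015 -1.    ] F [-1.3428  0.0817 -1.1301] w 0.003
T 97.99848185748111 0.06158197461849356 tangF -1.3179619449417315
97.5 [0.05, -0.01, -0.01, -0.002, 0.001, 0.007]
97.0 [0.1, -0.03, -0.01, -0.002, 0.001, 0.016]
96.5 [0.15, -0.04, -0.01, -0.002, 0.001, 0.025]
96.0 [0.21, -0.05, -0.01, -0.002, 0.001, 0.034]
```

Emit:
{"op": "play_rows", "data": {"rows": [[[0.05,-0.01,0,0,0,0.008,-1],[0.1,-0.03,0,0,0,0.016,-1],[0.15,-0.04,0,0,0,0.025,-1]]]}}

```text
time: 10.15
position: [0.5678, 0.0761, 0.0299]
tool_rot: [[0.994, 0.112, -0.001], [0.112, -0.994, 0.001], [-0.001, -0.002, -1.0]]
wrist_force: [-1.1, -0.3, -1.3]
grip_width: 0.008
```

```bash
python3 s.py
```

```text
t 10.15 p [0.5678 0.0761 0.0299] yaw 6.45 tilt [-0.0009  0.0015 -1.    ] F [-1.1199 -0.3484 -1.2581] w 0.008
T 96.54510346059742 0.06166812839139863 tangF -1.1509849160960202
96.05 [0.05, -0.01, -0.01, -0.002, 0.001, 0.007]
95.55 [0.1, -0.02, -0.01, -0.002, 0.001, 0.016]
95.05 [0.16, -0.03, -0.01, -0.002, 0.001, 0.025]
94.55 [0.21, -0.04, -0.01, -0.002, 0.001, 0.033]
```

Emit:
{"op": "play_rows", "data": {"rows": [[[0.05,-0.01,0,0,0,0.008,-1],[0.1,-0.02,0,0,0,0.016,-1],[0.15,-0.03,0,0,0,0.025,-1]]]}}

```text
time: 10.45
position: [0.5695, 0.0766, 0.0301]
tool_rot: [[0.996, 0.087, -0.0], [0.087, -0.996, 0.002], [-0.0, -0.002, -1.0]]
wrist_force: [-0.9, -0.9, -0.7]
grip_width: 0.007
```

```bash
python3 s.py; python3 - <<'E'
from h import *
cv2.imwrite("pics/c5.png",cv2.resize(manip.snapshot("scene")[190:250,265:345],None,fx=8,fy=8,interpolation=cv2.INTER_CUBIC)[:,:,::-1])
E
```

```text
t 10.45 p [0.5695 0.0766 0.0301] yaw 4.98 tilt [-0.0005  0.0015 -1.    ] F [-0.8606 -0.8713 -0.6525] w 0.007
T 94.89572276856556 0.06160410379728307 tangF -0.9327106430877464
94.4 [0.05, -0.01, 0.01, -0.002, 0.0, 0.01]
93.9 [0.1, -0.02, 0.01, -0.002, 0.0, 0.019]
93.4 [0.15, -0.03, 0.01, -0.002, 0.0, 0.028]
92.9 [0.21, -0.04, 0.01, -0.002, 0.0, 0.036]
```

View pics/c5.png

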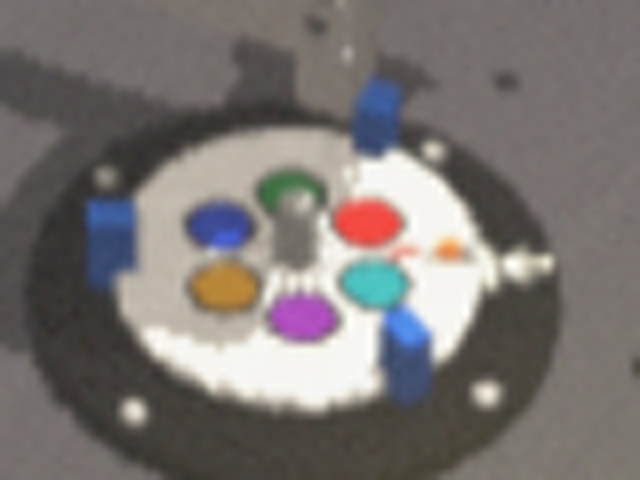

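The orange pin is up in the notch at (448,248), in line with the arrow (522,262), and force is low. I stop pushing and back off before rising.

Emit:
{"op": "play_rows", "data": {"rows": [[[-0.3,0,0,0,0,0,-1],[-0.8,0,0,0,0,0,-1],[-1,0,-2,0,0,0,-1],[-1,0,-6,0,0,0,-1],[-1,0,-10,0,0,0,-1],[-1,0,-10,0,0,0,-1]]]}}

```text
time: 11.1
position: [0.5638, 0.0758, 0.1381]
tool_rot: [[0.996, 0.087, 0.015], [0.087, -0.996, 0.002], [0.015, -0.001, -1.0]]
wrist_force: [0.8, -0.3, 0.8]
grip_width: 0.004
```

```bash
python3 - <<'E'
from h import *
st()
b=manip.snapshot("scene")
o=(b[:,:,0]>200)&(b[:,:,1]>80)&(b[:,:,1]<190)&(b[:,:,2]<120)
print("orange",[(int(x),int(y)) for y,x in np.argwhere(o[205:235,305:335])+[205,305]])
for yaw in (40,0,-45,90): print(yaw,rel([.4436,-.1811,.10],yaw), "j6~",90-22-yaw)
E
```

```text
t 11.1 p [0.5638 0.0758 0.1381] yaw 4.97 tilt [ 0.0145  0.0022 -0.9999] F [ 0.7599 -0.2964  0.8045] w 0.004
orange [(310, 215), (311, 215), (312, 215), (307, 216), (308, 216), (313, 216), (307, 217), (314, 217), (307, 218), (308, 219), (313, 219), (309, 220), (311, 220), (312, 220), (321, 220), (320, 221), (321, 221)]
40 [-14.06, 24.56, 3.31, 0.002, -0.009, -0.611] j6~ 28
0 [-14.06, 24.56, 3.31, -0.002, -0.009, 0.087] j6~ 68
-45 [-14.06, 24.56, 3.31, -0.005, -0.008, 0.872] j6~ 113
90 [-14.06, 24.56, 3.31, 0.006, -0.008, -1.484] j6~ -22
```

Emit:
{"op": "play_rows", "data": {"rows": [[[-14.06,24.56,4,0.002,-0.009,-0.698,0.1],[-14.06,24.56,4,0.002,-0.009,-0.698,0.1],[-14.06,24.56,4,0.002,-0.009,-0.698,0.1],[-14.06,24.56,4,0.002,-0.009,-0.698,0.1],[-14.06,24.56,4,0.002,-0.009,-0.698,0.1],[-14.06,24.56,4,0.002,-0.009,-0.698,0.1],[-14.06,24.56,4,0.002,-0.009,-0.698,0.1],[-14.06,24.56,4,0.002,-0.009,-0.698,0.1],[-14.06,24.56,4,0.002,-0.009,-0.698,0.1],[-14.06,24.56,4,0.002,-0.009,-0.698,0.1],[-14.06,24.56,4,0.002,-0.009,-0.698,0.1]]]}}

```text
time: 12.25
position: [0.4444, -0.1798, 0.0932]
tool_rot: [[0.706, 0.708, 0.001], [0.708, -0.706, 0.0], [0.001, 0.0, -1.0]]
wrist_force: [-0.5, 0.8, 0.2]
grip_width: 0.552
```

```bash
python3 - <<'E'
from h import *
st();print(rel([.4436,-.1811,.006],45))
a=manip.snapshot("scene");cv2.imwrite("pics/c6.png",cv2.resize(a[195:285,155:275],None,fx=5,fy=5,interpolation=cv2.INTER_CUBIC)[:,:,::-1])
E
```

```text
t 12.25 p [ 0.4444 -0.1798  0.0932] yaw 45.1 tilt [ 0.0006  0.0002 -1.    ] F [-0.504  0.772  0.152] w 0.552
[-0.15, 0.03, 8.72, 0.0, -0.001, 0.002]
```

View pics/c6.png

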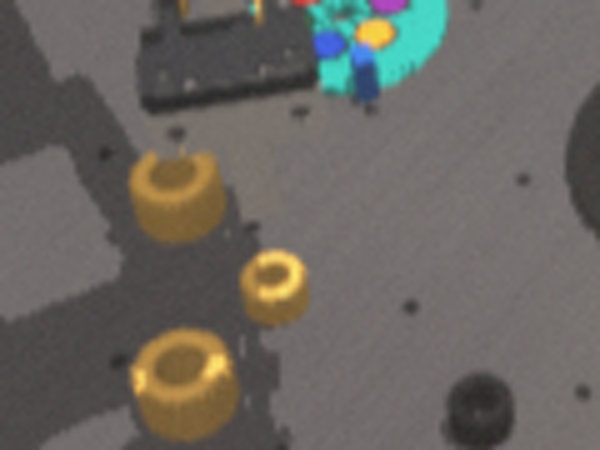

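The small collar stands at (275,285) below the open fingers, with the two bigger rings clear. Descend and grasp.

Emit:
{"op": "play_rows", "data": {"rows": [[[-0.15,0.03,4,0,0,0,0.1],[-0.15,0.03,6.5,0,0,0,0.1],[-0.15,0.03,8,0,0,0,0.1],[-0.15,0.03,8.5,0,0,0,0.1],[-0.15,0.03,8.7,0,0,0,0.1],[-0.15,0.03,8.7,0,0,0,-0.6],[-0.15,0.03,8.7,0,0,0,-0.6],[-0.15,0.03,8.7,0,0,0,-0.6],[-0.15,0.03,8.7,0,0,0,-0.6],[-0.15,0.03,8.7,0,0,0,-0.6]]], "force": 12}}

```text
time: 13.3
position: [0.4442, -0.1815, 0.0072]
tool_rot: [[0.706, 0.708, 0.002], [0.708, -0.706, -0.001], [0.001, 0.002, -1.0]]
wrist_force: [-0.4, 0.7, 3.4]
grip_width: 0.303
```

```bash
python3 - <<'E'
from h import *
st();print("mm",manip.sense()["grip_width"]*94)
E
```

```text
t 13.3 p [ 0.4442 -0.1815  0.0072] yaw 45.09 tilt [ 0.0023 -0.0007 -1.    ] F [-0.3883  0.6547  3.3867] w 0.303
mm 28.50809530662413
```

Emit:
{"op": "play_rows", "data": {"rows": [[[0,0,-1,0,0,0,-0.6],[0,0,-4,0,0,0,-0.6],[0,0,-8,0,0,0,-0.6],[0,0,-8,0,0,0,-0.6]]], "force": 25}}

```text
time: 13.7
position: [0.4477, -0.1835, 0.0938]
tool_rot: [[0.706, 0.708, 0.013], [0.708, -0.706, -0.007], [0.005, 0.014, -1.0]]
wrist_force: [1.6, 0.4, 0.7]
grip_width: 0.305
```

```bash
python3 - <<'E'
from h import *
st();print(rel([*c0,.080],45))
E
```

```text
t 13.7 p [ 0.4477 -0.1835  0.0938] yaw 45.09 tilt [ 0.013  -0.0066 -0.9999] F [1.6097 0.391  0.7044] w 0.305
[24.21, -4.28, 1.43, 0.014, -0.005, 0.002]
```

Emit:
{"op": "play_rows", "data": {"rows": [[[12,-2.1,0,0.014,-0.005,0,-0.6],[22,-4,0,0.014,-0.005,0,-0.6],[24.2,-4.3,0.5,0.014,-0.005,0,-0.6],[24.2,-4.3,1.0,0.014,-0.005,0,-0.6],[24.2,-4.3,1.4,0.014,-0.005,0,-0.6],[24.2,-4.3,1.4,0.014,-0.005,0,-0.6],[24.2,-4.3,1.4,0.014,-0.005,0,-0.6],[24.2,-4.3,1.4,0.014,-0.005,0,-0.6],[24.2,-4.3,1.4,0.014,-0.005,0,-0.6],[24.2,-4.3,1.4,0.014,-0.005,0,-0.6]]]}}

```text
time: 14.7
position: [0.5879, 0.0169, 0.0808]
tool_rot: [[0.707, 0.707, 0.0], [0.707, -0.707, -0.0], [-0.0, 0.0, -1.0]]
wrist_force: [0.0, 0.3, -0.8]
grip_width: 0.304
```

```bash
python3 - <<'E'
from h import *
st()
a=manip.snapshot("scene");b=manip.snapshot("top")
print("expected collar bottom scene",proj("scene",[*c0,.0728]),"centre",proj("scene",[*c0,.084]),"top face top cam",proj("top",[*c0,.095]),proj("scene",[*c0,.095]))
f=lambda i,x,y,w,h,s:cv2.resize(i[y:y+h,x:x+w],None,fx=s,fy=s,interpolation=cv2.INTER_CUBIC)
cv2.imwrite("pics/c7.png",np.hstack([f(a,275,175,50,60,8),f(b,252,175,50,60,8)])[:,:,::-1])
E
```

```text
t 14.7 p [0.5879 0.0169 0.0808] yaw 44.98 tilt [ 0.0001 -0.0005 -1.    ] F [ 0.0218  0.341  -0.7888] w 0.304
expected collar bottom scene [302.4823 206.9648] centre [302.6354 203.7067] top face top cam [276.8343 198.5965] [302.7882 200.4553]
```

View pics/c7.png

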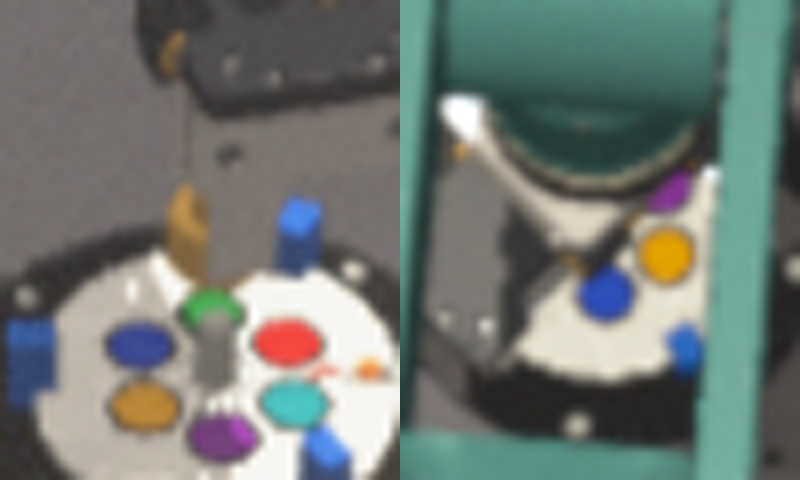

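The scene view is half blocked by a finger: collar left edge (168,235), spindle (214,350), pin still up at (370,370). I'll turn the jaws square to the camera for a clear look.

```bash
python3 - <<'E'
from h import *
print(rel([*c0,.064],121))
E
```

```text
[0.09, -0.03, 1.67, 0.0, 0.0, -1.326]
```

Emit:
{"op": "play_rows", "data": {"rows": [[[0.09,-0.03,1.6,0,0,-1.326,-0.6],[0.09,-0.03,1.6,0,0,-1.326,-0.6],[0.09,-0.03,1.6,0,0,-1.326,-0.6],[0.09,-0.03,1.6,0,0,-1.326,-0.6],[0.09,-0.03,1.6,0,0,-1.326,-0.6],[0.09,-0.03,1.6,0,0,-1.326,-0.6],[0.09,-0.03,1.6,0,0,-1.326,-0.6],[0.09,-0.03,1.6,0,0,-1.326,-0.6],[0.09,-0.03,1.6,0,0,-1.326,-0.6],[0.09,-0.03,1.6,0,0,-1.326,-0.6],[0.09,-0.03,1.6,0,0,-1.326,-0.6],[0.09,-0.03,1.6,0,0,-1.326,-0.6]]]}}

```text
time: 16.0
position: [0.5885, 0.0178, 0.0649]
tool_rot: [[-0.513, 0.858, 0.0], [0.858, 0.513, -0.0], [-0.001, 0.0, -1.0]]
wrist_force: [0.8, 0.1, -0.2]
grip_width: 0.302
```

```bash
python3 - <<'E'
from h import *
st()
p=manip.sense()["position"]
im=np.mean([manip.snapshot("scene")[180:235,270:340].astype(float) for _ in range(4)],0).astype(np.uint8)
v=cv2.resize(im,None,fx=10,fy=10,interpolation=cv2.INTER_CUBIC)[:,:,::-1].copy()
cv2.imwrite("pics/c8.png",v)
g=lambda X:((proj("scene",X)-[270,180]+.5)*10).round(1)
z=p[2]
for n,zz in(("bot",z-.0072),("top",z+.0148)):print(n,g([p[0],p[1],zz]))
for zz in(.030,.048):print("spin",zz,g([*c0,zz]))
q=p[:2]; 
print("px(x10) per mm, x,y,z world:",[(g(p+d)-g(p)) for d in np.eye(3)*.01])
print(g([*c0,.022]))
E
```

```text
t 16.0 p [0.5885 0.0178 0.0649] yaw 120.86 tilt [ 0.0004 -0.0004 -1.    ] F [ 0.8079  0.0527 -0.2349] w 0.302
bot [327.5 318.3]
top [330.5 255.2]
spin 0.03 [324.2 394.5]
spin 0.048 [326.5 345. ]
px(x10) per mm, x,y,z world: [array([34.7, 14.3]), array([ 19.2, -23.3]), array([  1.4, -28.7])]
[323.2 416.1]
```

View pics/c8.png

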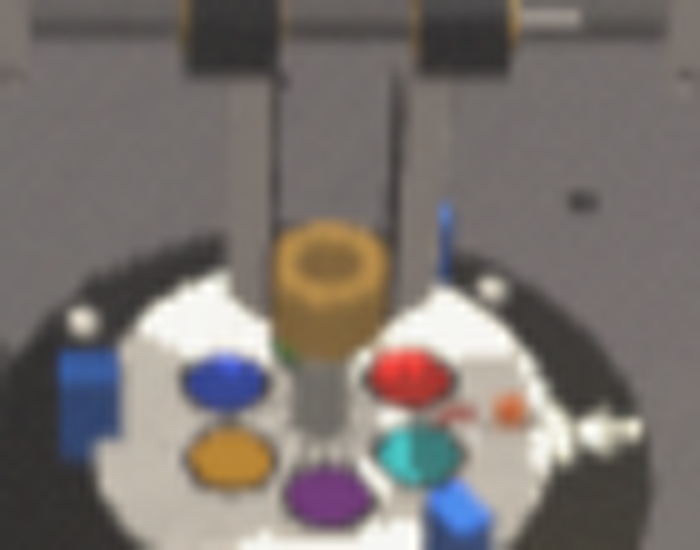

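Clear view: the collar is centred at x≈330 (edges 273/388), as kinematics predict. The spindle is at x≈321 (edges 294/348) against 325 predicted, so I shift about 0.8 mm along -tool y. The pin is up at (510,408). Now lower, watching force.

Emit:
{"op": "play_rows", "data": {"rows": [[[0.04,-0.08,0.2,0,0,0,-0.6],[0.04,-0.08,0.5,0,0,0,-0.6],[0.04,-0.08,0.8,0,0,0,-0.6],[0.04,-0.08,1.0,0,0,0,-0.6],[0.04,-0.08,1.2,0,0,0,-0.6],[0.04,-0.08,1.3,0,0,0,-0.6],[0.04,-0.08,1.3,0,0,0,-0.6]]]}}

```text
time: 16.9
position: [0.5875, 0.018, 0.0515]
tool_rot: [[-0.514, 0.858, -0.0], [0.858, 0.514, -0.0], [-0.0, -0.0, -1.0]]
wrist_force: [-0.2, -0.2, -0.1]
grip_width: 0.302
```

```bash
python3 - <<'E'
from h import *
st();s=manip.sense();print("tool F",s["tool_rot"].T@s["wrist_force"],"M",s["wrist_torque"])
E
```

```text
t 16.9 p [0.5875 0.018  0.0515] yaw 120.93 tilt [-0.0003 -0.0003 -1.    ] F [-0.2258 -0.1907 -0.0753] w 0.302
tool F [-0.0475 -0.2917  0.0754] M [ 0.0566 -0.1204 -0.0318]
```

Emit:
{"op": "play_rows", "data": {"rows": [[[0,0,0.2,0,0,0,-0.6],[0,0,0.4,0,0,0,-0.6],[0,0,0.6,0,0,0,-0.6],[0,0,0.8,0,0,0,-0.6],[0,0,1.0,0,0,0,-0.6],[0,0,1.0,0,0,0,-0.6]]]}}

```text
time: 17.5
position: [0.5872, 0.0179, 0.0411]
tool_rot: [[-0.514, 0.858, -0.001], [0.858, 0.514, -0.0], [0.0, -0.001, -1.0]]
wrist_force: [0.3, 1.2, -0.7]
grip_width: 0.301
```

```bash
python3 - <<'E'
from h import *
st();s=manip.sense();print("tool F",s["tool_rot"].T@s["wrist_force"],"M",s["wrist_torque"])
E
```

```text
t 17.5 p [0.5872 0.0179 0.0411] yaw 120.94 tilt [-0.0009 -0.0003 -1.    ] F [ 0.3     1.2323 -0.6895] w 0.301
tool F [0.9026 0.8916 0.6888] M [ 0.0711 -0.1374  0.0342]
```

Emit:
{"op": "play_rows", "data": {"rows": [[[0,0,0.2,0,0,0,-0.6],[0,0,0.4,0,0,0,-0.6],[0,0,0.6,0,0,0,-0.6],[0,0,0.8,0,0,0,-0.6],[0,0,0.95,0,0,0,-0.6],[0,0,1.05,0,0,0,-0.6],[0,0,1.1,0,0,0,-0.6],[0,0,1.1,0,0,0,-0.6]]]}}

```text
time: 18.3
position: [0.5872, 0.0179, 0.03]
tool_rot: [[-0.514, 0.858, -0.001], [0.858, 0.514, -0.0], [0.0, -0.001, -1.0]]
wrist_force: [0.1, -0.1, 0.2]
grip_width: 0.307
```

```bash
python3 - <<'E'
from h import *
st();s=manip.sense();print("tool F",s["tool_rot"].T@s["wrist_force"],"M",s["wrist_torque"])
E
```

```text
t 18.3 p [0.5872 0.0179 0.03  ] yaw 120.94 tilt [-0.0011 -0.0003 -1.    ] F [ 0.123  -0.0588  0.1919] w 0.307
tool F [-0.1136  0.0751 -0.192 ] M [-0.0399 -0.1065  0.0282]
```

Emit:
{"op": "play_rows", "data": {"rows": [[[0,0,0.05,0,0,0,-0.6],[0,0,0.08,0,0,0,-0.6],[0,0,0.08,0,0,0,0],[0,0,0.08,0,0,0,0],[0,0,0.08,0,0,0,0],[0,0,0.08,0,0,0,0],[0,0,0,0,0,0,0],[0,0,-1,0,0,0,0],[0,0,-3,0,0,0,0],[0,0,-7,0,0,0,0],[0,0,-12,0,0,0,0],[-5,0,-14,0,0,0,0],[-10,0,-14,0,0,0,0],[-14,0,-14,0,0,0,0],[-14,0,-14,0,0,0,0],[-14,0,-14,0,0,0,0]]]}}

```text
time: 19.9
position: [0.6593, -0.1027, 0.1698]
tool_rot: [[-0.513, 0.859, -0.002], [0.859, 0.513, 0.001], [0.001, -0.001, -1.0]]
wrist_force: [0.0, -0.1, 0.4]
grip_width: 0.502
```

```bash
python3 - <<'E'
from h import *
st()
f=lambda i,x,y,w,h,s:cv2.resize(i[y:y+h,x:x+w],None,fx=s,fy=s,interpolation=cv2.INTER_CUBIC)
a=manip.snapshot("scene");b=manip.snapshot("top")
cv2.imwrite("pics/c9.png",np.hstack([f(a,262,190,80,80,5),f(b,237,165,80,80,5)])[:,:,::-1])
for z in(.044,.048):print(z,(proj("scene",[*c0,z])-[262,190]+.5)*5)
E
```

```text
t 19.9 p [ 0.6593 -0.1027  0.1698] yaw 120.84 tilt [-0.0019  0.0006 -1.    ] F [ 0.0342 -0.1411  0.4   ] w 0.502
0.044 [202.9974 128.0457]
0.048 [203.2586 122.488 ]
```

View pics/c9.png

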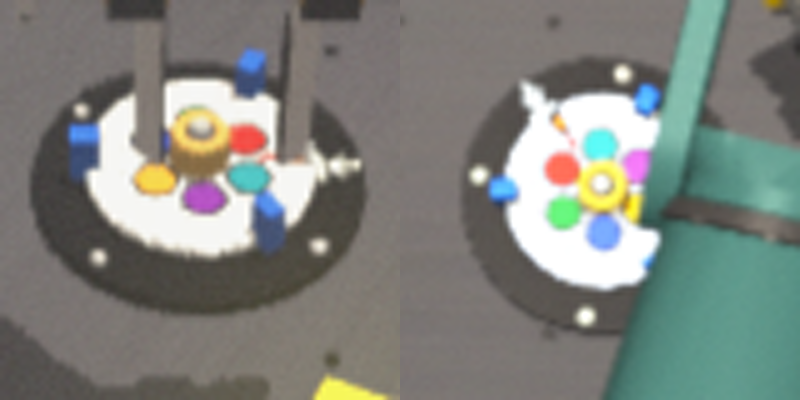

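The collar sits flat round the spindle, with the tip showing at (200,127), predicted (203,122). The pin is still orange in the notch (top view (560,122)) facing the arrow (533,97). Fingers are empty and clear at z 0.17 m. Handing in.

```bash
python3 -c "
from workcell import manip;print(manip.hand_in())"
```

```text
the job is handed in; nothing more can be done
None
```

I turned the wheel clockwise about 137° by pushing one blue lug with the shut fingers. At the mark I crept in 0.5 mm steps until the pin caught. I then put the small brass collar over the spindle, let go and handed in at about 20 s. No verdict was reported.

- **Pin and wheel:** the last pictures show the orange pin up in the notch, facing the arrow. I saw the catch in a camera picture rather than feeling it as a force jump. Push forces stayed at about 3 N or less in every reading, each taken at the end of a move.
- **Collar:** it slid down with at most about 1.3 N sideways. I released it less than 1 mm above its seat. It now sits flat round the spindle with the tip showing above it.
- **Fingers and bystanders:** the fingers are empty and clear at z = 0.17 m. I did not touch any bystander and did not measure them again at the end.
- **Disagreements:**
  - The spindle showed about 1 mm to one side of my first estimate; I corrected this before lowering.
  - My early camera reading of the notch angle (about 44°) disagreed with the lug-based one (about 52°), so I relied on the pictures instead.
  - The automatic wheel-centre fit was spoiled by the white arrow, so I ignored it.

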